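Check and tighten the sample bottle caps, and rack the bottles

TASK

Get the three square sample bottles ready to go: stand the two on the bench in the rack with the third, one upright in each well, and see that all three caps are screwed fully home. Some of the caps are loose: find them and turn them clockwise until they stop (a bottle standing free only spins with its cap, but the rack's square wells hold it), and never lift a bottle by a cap that is still loose, take it by the body. Do not tip a bottle, and leave the comparator, beaker, strip tube and sediment jar where they stand.

Things in the scene. Friction and masses are not known exactly. Their poses are not given: they have to be found in the camera images.
- bottle_a: One of three identical square sample bottles: cream plastic, 56 x 56 mm, corners rounded to 10 mm, sides vertical from the base to 88 mm up, then a shoulder to 99 mm and a round neck under the cap; 122 mm tall with its cap; about 0.28 kg. Paper labels on its two x faces. Origin at the centre of the underside, z up. Stands free on the bench at the start.
- cap_a (a joint): Turn of the screw cap of bottle_a in rad: 0 = fully home at its stop, positive = backed off (0 to 2.8; it does not come off in this range). Clockwise from above lowers it. The thread drags with about 0.08 N m, more than a bottle standing free can resist. The cap rises 0.8 mm per rad.
- cap_a_top (a point): Centre of the crown of bottle_a's cap: black, round, ribbed, 43 mm across, its side from 100 to 122 mm above the bottle's underside, on the bottle's axis. Turns with the cap.
- bottle_b: One of three identical square sample bottles: cream plastic, 56 x 56 mm, corners rounded to 10 mm, sides vertical from the base to 88 mm up, then a shoulder to 99 mm and a round neck under the cap; 122 mm tall with its cap; about 0.28 kg. Paper labels on its two x faces. Origin at the centre of the underside, z up. Stands free on the bench at the start.
- cap_b (a joint): Turn of the screw cap of bottle_b in rad: 0 = fully home at its stop, positive = backed off (0 to 2.8; it does not come off in this range). Clockwise from above lowers it. The thread drags with about 0.08 N m, more than a bottle standing free can resist. The cap rises 0.8 mm per rad.
- cap_b_top (a point): Centre of the crown of bottle_b's cap: black, round, ribbed, 43 mm across, its side from 100 to 122 mm above the bottle's underside, on the bottle's axis. Turns with the cap.
- bottle_c: One of three identical square sample bottles: cream plastic, 56 x 56 mm, corners rounded to 10 mm, sides vertical from the base to 88 mm up, then a shoulder to 99 mm and a round neck under the cap; 122 mm tall with its cap; about 0.28 kg. Paper labels on its two x faces. Origin at the centre of the underside, z up. Stands in the rack's middle well at the start.
- cap_c (a joint): Turn of the screw cap of bottle_c in rad: 0 = fully home at its stop, positive = backed off (0 to 2.8; it does not come off in this range). Clockwise from above lowers it. The thread drags with about 0.08 N m, more than a bottle standing free can resist. The cap rises 0.8 mm per rad.
- cap_c_top (a point): Centre of the crown of bottle_c's cap: black, round, ribbed, 43 mm across, its side from 100 to 122 mm above the bottle's underside, on the bottle's axis. Turns with the cap.
- rack: Grey moulded rack fixed to the bench, 88 x 260 x 44 mm: three square wells in a row along its y, 86 mm apart, each 63 x 63 mm, 38 mm deep, mouth chamfered 2.5 mm. Wire lugs at both ends, 153 mm from the centre. A bottle fits in any quarter turn, 3.5 mm play a side, and twists there by about 0.2 rad before the walls hold it. Origin at the centre of the underside, z up.
- well_1 (a point): Centre of the floor of the rack's well at the +y end of its row; 6 mm above the bench; axes as the rack's.
- well_2 (a point): Centre of the floor of the rack's well at the middle of its row; 6 mm above the bench; axes as the rack's.
- well_3 (a point): Centre of the floor of the rack's well at the -y end of its row; 6 mm above the bench; axes as the rack's.
- comparator: Bystander: black colour comparator, block 44 (x) x 92 (y) x 96 mm with two clear cuvettes rising to 134 mm; loose. Origin at the centre of the underside.
- beaker: Bystander: clear plastic beaker, 70 mm across, 102 mm tall, open, light; loose. Origin at the centre of the underside.
- strip_tube: Bystander: white and blue tube of test strips, 30 mm across, 78 mm tall, standing, light; loose. Origin at the centre of the underside.
- sediment_jar: Bystander: brown-stained round sediment jar behind the rack, 68 mm across, 147 mm tall; loose. Origin at the centre of the underside.
There are look-alikes about, which are no part of the job. What is shaped like the bottle_b but red is not meant.

How it is judged:
At the end, for the whole second after the job is handed in: Each of the three bottles stands upright (within 7 degrees) at the bottom of a well (its base centre within 10 mm of the well's centre sideways and 6 mm above its floor), all three caps are within 0.12 rad of their stops, and everything is let go and at rest (((horizontal distance between bottle_a and well_1 below 0.01 m and z of bottle_a in the frame of well_1 below 0.006 m) or (horizontal distance between bottle_a and well_2 below 0.01 m and z of bottle_a in the frame of well_2 below 0.006 m) or (horizontal distance between bottle_a and well_3 below 0.01 m and z of bottle_a in the frame of well_3 below 0.006 m)) and angle between each of bottle_a, bottle_b, bottle_c's own z axis and vertical below 0.12 rad and value of joint each of cap_a, cap_b, cap_c below 0.12 rad and linear speed of each of bottle_a, bottle_b, bottle_c below 0.02 m/s and ((horizontal distance between bottle_b and well_1 below 0.01 m and z of bottle_b in the frame of well_1 below 0.006 m) or (horizontal distance between bottle_b and well_2 below 0.01 m and z of bottle_b in the frame of well_2 below 0.006 m) or (horizontal distance between bottle_b and well_3 below 0.01 m and z of bottle_b in the frame of well_3 below 0.006 m)) and ((horizontal distance between bottle_c and well_1 below 0.01 m and z of bottle_c in the frame of well_1 below 0.006 m) or (horizontal distance between bottle_c and well_2 below 0.01 m and z of bottle_c in the frame of well_2 below 0.006 m) or (horizontal distance between bottle_c and well_3 below 0.01 m and z of bottle_c in the frame of well_3 below 0.006 m))); the robot touches nothing.
It fails at once if a bottle is lifted by a cap that is not tight ((contact force between the fingers and cap_a above 1 N and height (world z) of bottle_a above 0.02 m and value of joint cap_a above 0.15 rad) or (contact force between the fingers and cap_b above 1 N and height (world z) of bottle_b above 0.02 m and value of joint cap_b above 0.15 rad) or (contact force between the fingers and cap_c above 1 N and height (world z) of bottle_c above 0.02 m and value of joint cap_c above 0.15 rad)).
It fails at once if a bottle is tipped by more than 40 degrees (angle between any of bottle_a, bottle_b, bottle_c's own z axis and vertical above 0.7 rad).
It fails at once if the comparator, beaker, strip tube or sediment jar is shifted by more than 40 mm (distance of any of comparator, beaker, strip_tube, sediment_jar from where it was at the start of the episode above 0.04 m).
It fails at once if the comparator, beaker, strip tube or sediment jar is knocked over (angle between any of comparator, beaker, strip_tube, sediment_jar's own z axis and vertical above 0.5 rad).
It also fails if it takes over 72 s, if anything falls off the work surface, if the arm or the gripper's body presses on something with over 40 N, if the wrist force passes 120 N, or if a joint passes its speed limit or range.

ROBOT

A 6-joint arm with a two-finger parallel gripper is mounted at the origin on a cart in front of the work surface, level with it; the furniture and walls round the work are solid. World frame = base frame: x ahead of the robot, y to its left, z up, the work surface at z = 0. Lengths are in m, angles in rad, forces in N, time in s.
With the tool pointing down it reaches from about 0.35 to 0.775 m from the base axis. Payload 5.5 kg.
Tool frame: the origin (TCP) lies midway between the tips of the shut fingers; the grasp point (between the pads) lies 19 mm behind it (env.hold_point_z is the distance from the TCP to the grasp point, in m); z points along the fingers, y is the line along which they close (so a half turn about z gives the same grasp; the last joint's range is limited). The gripper opens to 85 mm and grips with 20 to 120 N. Pads are 22 mm wide; open, the fingers measure 114 mm over their backs; the gripper's body (76 mm by 85 mm) begins 54 mm behind the grasp point. The pads swing forward as they close: fully open they stand 13 mm farther back than shut.
Start: joints at [-1.297, 0.313, 0.046, 1.304, 0, 1.431], TCP at [0.231, -0.527, 0.231] pointing down, gripper open.
Joint ranges: [-2.76, 2.76], [-0.86, 1.69], [-1.03, 1.26], [-2.2, 2.34], [-1.47, 1.5], [-3.14, 3.14]. Speed limits (rad/s): [2.57, 2.57, 3.14, 3.14, 3.14, 3.14].

INTERFACE

Orientations are given as a unit quaternion [w, x, y, z].
In Python, from workcell import status, vision, order, env gives the robot as it stands. The module is installed in compiled form; this text tells all that it offers.
- The arm moves only by the tool play_rows, never from a script. Its argument "deltas" is a list of rows, each a list of 4 numbers: the shift along the tool's x, y, z in cm, then the turn about the tool's z in rad. A call has 1 to 5 rows; each row is the pose to reach, as a shift and turn from the pose commanded when the call began, along the tool's axes at that moment; what a row does not reach only later rows make up. A row lasts 1/12 s, in which the tool goes at most 41.7 mm and 7.16 degrees, less where a joint would pass 70% of its speed; a pose out of reach is approached as far as the arm can. A call with a gripper value outside its range is refused whole. "hand" is the finger opening in cm, from 0 to 8.54, set as the call begins (left out, the last holds). The fingers move at their own pace and stop on an object; "grip_force" is the grip in N (left out, the last holds). Time passes only in rows, so rows that repeat a pose let the fingers close. It gives the time, the measured TCP pose, the force, the opening and the grip force at its end, in the units of the state.
- status.state(): the state, without advancing time (a new reading comes with each control period).
- vision.read_camera(name): name is "scene" or "top" or "wrist"; returns (picture, depth): 480x640x3 uint8, red, green, blue; 480x640 float32, m along the optical axis (not along the pixel's ray), 0 where there is no reading.
- vision.camera_model(name): a dict with "mtx" (3x3 intrinsics, pixels), "R" (3x3) and "t" (3): a world point X has camera coordinates R X + t. Camera axes: x right, y down, z forward; pixel columns grow to the right and rows downward; lengths in m; the calibration is good to about 2 mm. A picture is of the moment at which its call begins: read the wrist's pose just before it. camera_model takes no time and is no camera call; for the wrist camera it gives the pose at the moment of the call.
- order.job_done(): hands the job in; it is judged then, once.
The state is a dict: "clock": time; "qpos": joint angles; "dq": joint speeds; "joint_efforts": joint torques, N m; "ee_pos": TCP position; "eef_rot": TCP orientation; "wrist_force": force on the tool from outside, world axes, zero at the start; "wrist_torque": the same for the moment, N m; "width": finger opening in m; "finger_force": force on a finger pad.
Only numpy, scipy, OpenCV 4.12 (cv2) and the standard library are available. Lean on these libraries where they do the work, as an engineer would, in place of code of your own. Each camera call takes 0.05 s, during which the arm holds its last target. There are 200 camera calls.

## Working session

There is one attempt and no reset: what is moved stays moved. The work goes in short steps, Python scripts to look and compute and a tool call to move; the robot and the scene stay as the last step left them, time stands still between calls to the robot, and variables do not carry over. Pictures are saved under pics/ and viewed, at most 10 in all, crops included, and the job is handed in when it is done.

Besides the shell and the picture viewer there is one more tool, called after "Emit:" as name(argument=value, ...), one argument or row to a line, values as JSON. play_rows: Moves the arm, as the interface text tells. Its arguments: {"type":"object","properties":{"deltas":{"type":"array","items":{"type":"array","items":{"type":"number"}}},"hand":{"type":"number"},"grip_force":{"type":"number"}},"required":["deltas"]}

```bash
mkdir -p pics; cat > h.py <<'E'
import numpy as np, cv2
from workcell import status, vision, order, env
def grab(n):
    m=vision.camera_model(n); p,d=vision.read_camera(n); return p,d,m
def cloud(d,m):
    K=np.array(m["mtx"]);R=np.array(m["R"]);t=np.array(m["t"])
    v,u=np.mgrid[:480,:640]
    c=np.stack([(u-K[0,2])/K[0,0]*d,(v-K[1,2])/K[1,1]*d,d],-1)
    return (c-t)@R
E
python3 - <<'E'
from h import *
for n in("scene","top"):
    p,d,m=grab(n); cv2.imwrite(f"pics/{n}0.png",p[...,::-1]); np.savez(f"{n}0.npz",p=p,d=d,X=cloud(d,m))
    print(n,-np.array(m["R"]).T@m["t"],np.array(m["R"])[2])
print(status.state(),env.hold_point_z)
E
```

```text
scene [-0.1961222   0.58776287  0.82606495] [ 0.63748963 -0.45229889 -0.62372485]
top [0.47953043 0.03838677 1.46029233] [ 0.06530381  0.0200217  -0.99766454]
{'clock': 0.1, 'qpos': array([-1.29661731e+00,  3.13922985e-01,  4.51501371e-02,  1.30362506e+00,
       -7.02970825e-06,  1.43120141e+00]), 'dq': array([-0.00185258, -0.00370431,  0.00189441,  0.00018285,  0.00046789,
        0.00119572]), 'joint_efforts': array([ 2.24459465e-03, -4.81726170e+01,  2.99243295e+01,  1.27443546e-02,
       -1.20474988e-04, -1.18691510e-06]), 'ee_pos': array([ 0.23106103, -0.52605348,  0.23052291]), 'eef_rot': array([-7.98743045e-04,  9.78674803e-01,  2.05414189e-01, -5.73531558e-05]), 'wrist_force': array([-0.34939473, -0.05962916,  0.2259051 ]), 'wrist_torque': array([ 0.07280423,  0.01427507, -0.00736741]), 'finger_force': 0.0, 'width': 0.08515955252110285} 0.0187
```

View pics/scene0.png

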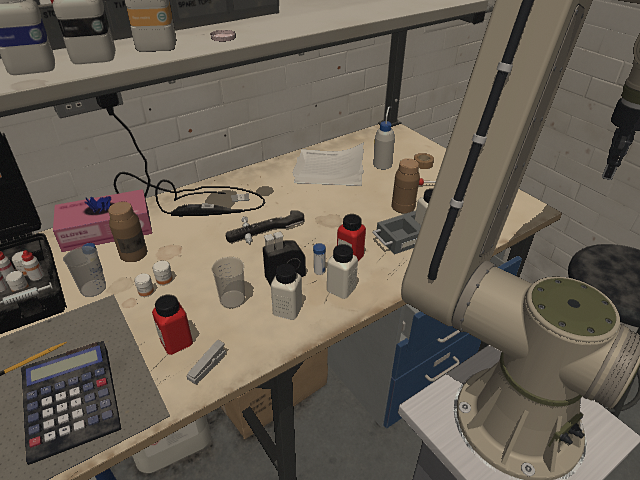

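View pics/top0.png

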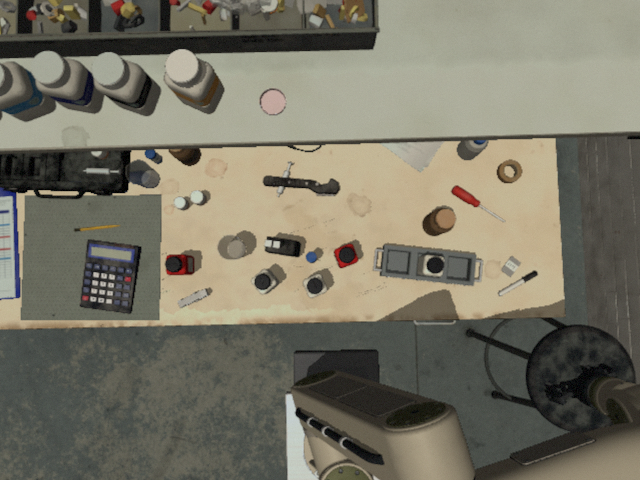

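The two cream bottles stand at top-view (264,281) and (315,285), and the third is in the rack's middle well at (433,264). The things that could be mistaken for them are the red bottles at (179,264) and (346,254) and the shelf jugs at (60-190,80). I pick the cream ones and check them in an enlarged crop.

```bash
python3 - <<'E'
from h import *
z=np.load("top0.npz");p,d,X=z["p"],z["d"],z["X"]
c=p[220:310,220:490][...,::-1]
cv2.imwrite("pics/crop1.png",cv2.resize(c,None,fx=2.96,fy=2.96,interpolation=cv2.INTER_CUBIC))
def near(u,v,r,zl,zh):
    q=X[v-r:v+r,u-r:u+r].reshape(-1,3); return q[(q[:,2]>zl)&(q[:,2]<zh)]
for n,(u,v) in dict(a=(264,281),b=(315,285),c=(433,264)).items():
    q=near(u,v,18,.108,.15) 
    print(n,len(q),q.mean(0),np.ptp(q,0),np.median(q[:,2]), (q.min(0)+q.max(0))/2)
# rack top z~44mm
q=near(428,264,70,.037,.05); q=q[(abs(q[:,1]-np.median(q[:,1]))<.2)]
print("rack",len(q),cv2.minAreaRect((q[:,:2]*1000).astype(np.float32)))
for n,(u,v) in dict(comp=(282,246),beaker=(235,246),tube=(312,257),jar=(440,220),red=(346,254)).items():
    q=near(u,v,22,.06,.2); print(n,q.min(0),q.max(0))
z=np.load("scene0.npz");X=z["X"]
for n,(u,v) in dict(a=(286,290),b=(342,270)).items():
    q=near(u,v,35,.015,.085); print(n,len(q),q.min(0),q.max(0),cv2.minAreaRect((q[:,:2]*1000).astype(np.float32)))
E
```

```text
a 200 [0.47354892 0.20302844 0.12041675] [0.04283384 0.04098193 0.01713894] 0.12055584420662474 [0.47365729 0.20297148 0.11901746]
b 202 [0.45884812 0.06334387 0.1199903 ] [0.04028811 0.04041331 0.01346357] 0.11986102137451857 [0.45845235 0.06398131 0.12071434]
c 224 [ 0.50667938 -0.2579251   0.12553904] [0.04013522 0.04482794 0.02461203] 0.1259876720212234 [ 0.5067584  -0.25919007  0.12075393]
rack 1360 ((553.4730224609375, -252.55218505859375), (235.6551055908203, 298.9663391113281), 7.378790378570557)
comp [0.54324743 0.10274    0.06010073] [0.59681897 0.19844277 0.13872247]
beaker [0.53508131 0.25928048 0.06028578] [0.60425729 0.32671243 0.10527268]
tube [0.4778682  0.04088744 0.06010073] [0.58720374 0.13164399 0.12465681]
jar [ 0.59401695 -0.31446687  0.06001877] [ 0.6595236  -0.25114963  0.15365365]
red [ 0.50710582 -0.05643753  0.06133928] [0.5720635  0.00848342 0.12619192]
a 1374 [0.43695148 0.0799219  0.01502622] [0.5974183  0.2431738  0.08493695] ((499.3975524902344, 171.1562042236328), (134.70277404785156, 151.1610565185547), 62.17435836791992)
b 1315 [ 0.42344108 -0.10413865  0.01500771] [0.55521777 0.10082197 0.0848839 ] ((524.4599609375, 17.991668701171875), (116.13153839111328, 222.114990234375), 34.73535919189453)
```

View pics/crop1.png

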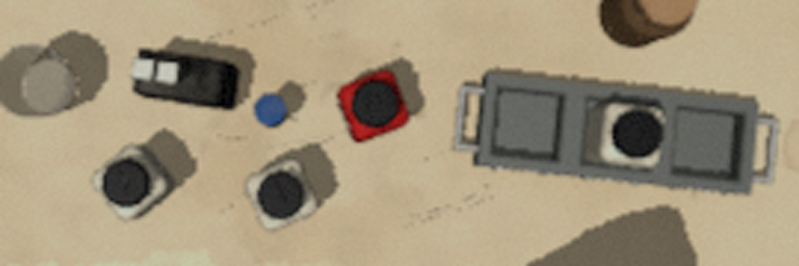

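```bash
cat >> h.py <<'E'
def pose():
    s=status.state(); w,x,y,z=s["eef_rot"]; psi=np.arctan2(2*(x*y+w*z),1-2*(y*y+z*z)); return s,np.array(s["ee_pos"]),psi
def go(x,y,z,psi=None,n=5):
    "print tool-axis delta (cm, rad) to target; psi = yaw of tool x"
    s,p,a=pose(); d=np.array([x,y,z])-p
    t=0 if psi is None else (a-psi)
    dx=d[0]*np.cos(a)+d[1]*np.sin(a); dy=d[0]*np.sin(a)-d[1]*np.cos(a)
    L=np.linalg.norm(d)
    print("t=%.2f psi=%.3f j1=%.2f j6=%.2f rows>=%.1f | "%(s["clock"],a,s["qpos"][0],s["qpos"][5],max(L/.0417,abs(t)/.125)),np.round([dx*100,dy*100,-d[2]*100,t],2))
E
python3 - <<'E'
from h import *
s,p,a=pose(); m=vision.camera_model("wrist"); R=np.array(m["R"])
c=-R.T@m["t"]-p; print("cam offset tool",c[0]*np.cos(a)+c[1]*np.sin(a),c[0]*np.sin(a)-c[1]*np.cos(a),c[2],"fwd",R[2],np.array(m["mtx"])[0,0])
go(.44,-.22,.33,0)
E
```

```text
cam offset tool 0.07101431952640432 0.0006863451430387177 0.14240942904727116 fwd [-0.25880148 -0.11164201 -0.95945706] 401.5844633281418
t=0.10 psi=0.414 j1=-1.30 j6=1.43 rows>=9.2 |  [ 31.44 -19.62  -9.95   0.41]
```

Emit:
play_rows(
  deltas=[
    [3.2, -2, -2, 0.08],
    [6.4, -4, -4, 0.16],
    [9.6, -6, -6, 0.25],
    [12.8, -8, -8, 0.33],
    [16, -10, -10, 0.41],
  ],
)

```text
clock: 0.52
ee_pos: [0.3353, -0.3727, 0.3293]
eef_rot: [-0.0, 1.0, -0.0, -0.0]
wrist_force: [1.1, -0.2, 0.1]
width: 0.0853
finger_force: 0.0
```

```bash
python3 -c "
from h import *
go(.44,-.20,.33,0)"
```

```text
t=0.52 psi=-0.001 j1=-1.00 j6=2.14 rows>=4.8 |  [ 10.46 -17.28  -0.07  -0.  ]
```

Emit:
play_rows(
  deltas=[
    [2.1, -3.4, 0, 0],
    [4.2, -6.9, 0, 0],
    [6.3, -10.3, 0, 0],
    [8.4, -13.8, 0, 0],
    [10.5, -17.3, 0, 0],
  ],
)

```text
clock: 0.93
ee_pos: [0.4397, -0.1991, 0.3287]
eef_rot: [-0.0, 1.0, 0.002, -0.0]
wrist_force: [-0.0, -0.2, 0.3]
width: 0.0854
finger_force: 0.0
```

Emit:
play_rows(
  deltas=[
    [0, 0, 0, 0],
    [0, 0, 0, 0],
  ],
)

```text
clock: 1.1
ee_pos: [0.4399, -0.1989, 0.3286]
eef_rot: [-0.0, 1.0, 0.005, -0.0]
wrist_force: [0.7, 0.4, 0.4]
width: 0.0855
finger_force: 0.0
```

```bash
python3 - <<'E'
from h import *
p,d,m=grab("wrist"); cv2.imwrite("pics/w1.png",p[...,::-1]); np.savez("w1.npz",p=p,d=d,X=cloud(d,m)); go(.42,.1,.33,-1.57)
E
```

```text
t=1.15 psi=0.006 j1=-0.59 j6=2.54 rows>=12.6 |  [ -1.75 -30.04  -0.14   1.58]
```

View pics/w1.png

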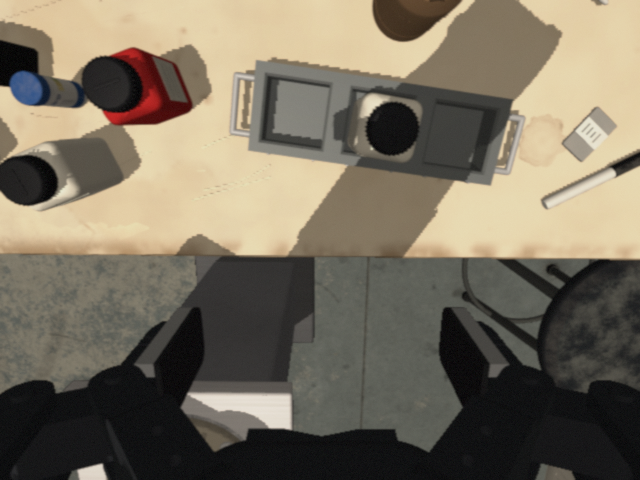

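Emit:
play_rows(
  deltas=[
    [-0.8, -4, 0, -0.1],
    [-1.6, -8, 0, -0.2],
    [-2.4, -12, 0, -0.3],
    [-3.2, -16, 0, -0.4],
    [-4, -20, 0, -0.5],
  ],
)

```text
clock: 1.57
ee_pos: [0.3976, -0.0015, 0.3286]
eef_rot: [0.0, 0.968, 0.249, -0.0]
wrist_force: [1.4, -0.1, 0.0]
width: 0.0854
finger_force: 0.0
```

```bash
python3 - <<'E'
from h import *
go(.40,.10,.33,.6)
X=np.load("w1.npz")["X"]
q=X.reshape(-1,3); k=(q[:,2]>.035)&(q[:,2]<.05)&(q[:,0]>.42)&(q[:,0]<.58)&(q[:,1]>-.45)&(q[:,1]<-.1)
# drop lugs: keep the main block via opening on a grid
g=np.zeros((200,400),np.uint8); ij=((q[k][:,:2]-[.40,-.46])*1000).astype(int); g[ij[:,0],ij[:,1]]=255
g=cv2.morphologyEx(g,cv2.MORPH_CLOSE,np.ones((7,7))); 
cs,_=cv2.findContours(g,cv2.RETR_EXTERNAL,cv2.CHAIN_APPROX_NONE); c=max(cs,key=cv2.contourArea)
f=np.zeros_like(g); cv2.drawContours(f,[c],-1,255,-1); f=cv2.morphologyEx(f,cv2.MORPH_OPEN,np.ones((21,81),np.uint8)[:, :41])
cs,_=cv2.findContours(f,cv2.RETR_EXTERNAL,cv2.CHAIN_APPROX_NONE); c=max(cs,key=cv2.contourArea)
print(cv2.minAreaRect(c), np.median(q[k][:,2]))
cv2.imwrite("pics/g.png",np.hstack([g,f]))
k=(q[:,2]>.12)&(q[:,2]<.14)&(q[:,0]<.54)&(q[:,1]>-.33)&(q[:,1]<-.2)
c=q[k]; print("cap c",len(c),(c.min(0)+c.max(0))/2,np.ptp(c,0),np.median(c[:,2]))
E
```

```text
t=1.57 psi=0.504 j1=-0.21 j6=2.43 rows>=2.4 |  [ 5.11 -8.77 -0.14 -0.1 ]
((202.93563842773438, 107.71595764160156), (260.9791259765625, 88.81382751464844), 7.556344032287598) 0.04357181983900263
cap c 2193 [ 0.50588194 -0.2581643   0.12520688] [0.04373135 0.04373317 0.01032679] 0.12725660384068568
```

Emit:
play_rows(
  deltas=[
    [1.7, -3, 0, -0.03],
    [3.4, -6, 0, -0.07],
    [5.1, -8.8, 0, -0.1],
    [5.1, -8.8, 0, -0.1],
    [5.1, -8.8, 0, -0.1],
  ],
)

```text
clock: 1.98
ee_pos: [0.4007, 0.1005, 0.3286]
eef_rot: [0.0, 0.955, 0.298, -0.0]
wrist_force: [0.0, -0.6, -0.3]
width: 0.0854
finger_force: 0.0
```

```bash
python3 - <<'E'
from h import *
p,d,m=grab("wrist"); cv2.imwrite("pics/w2.png",p[...,::-1]); X=cloud(d,m); np.savez("w2.npz",p=p,d=d,X=X)
q=X.reshape(-1,3)
for n,c0 in dict(a=(.4735,.203),b=(.4585,.0635)).items():
    r=np.hypot(q[:,0]-c0[0],q[:,1]-c0[1])
    c=q[(r<.05)&(q[:,2]>.110)&(q[:,2]<.135)]; top=c[c[:,2]>np.percentile(c[:,2],50)-.003]
    (cx,cy),rad=cv2.minEnclosingCircle((top[:,:2]*1000).astype(np.float32))
    b=q[(r<.048)&(q[:,2]>.02)&(q[:,2]<.095)]
    print(n,"cap",(top.min(0)+top.max(0))/2,(cx,cy),rad,np.median(top[:,2]),"body",len(b),cv2.minAreaRect((b[:,:2]*1000).astype(np.float32)),b.min(0),b.max(0))
E
```

```text
a cap [0.47271115 0.20518773 0.12213575] (472.843505859375, 205.32582092285156) 21.977102279663086 0.12203758448419476 body 1205 ((473.0303955078125, 205.2056884765625), (56.108375549316406, 56.67314147949219), 37.896697998046875) [0.43803314 0.17002908 0.02013539] [0.50767646 0.24045652 0.09498975]
b cap [0.45851581 0.06529967 0.12104742] (458.4342346191406, 65.11904907226562) 21.7640380859375 0.12107237595133676 body 1143 ((458.53076171875, 65.5199966430664), (56.558082580566406, 55.592308044433594), 21.640445709228516) [0.42526897 0.03222134 0.02018439] [0.49180914 0.09839288 0.0949986 ]
```

View pics/w2.png

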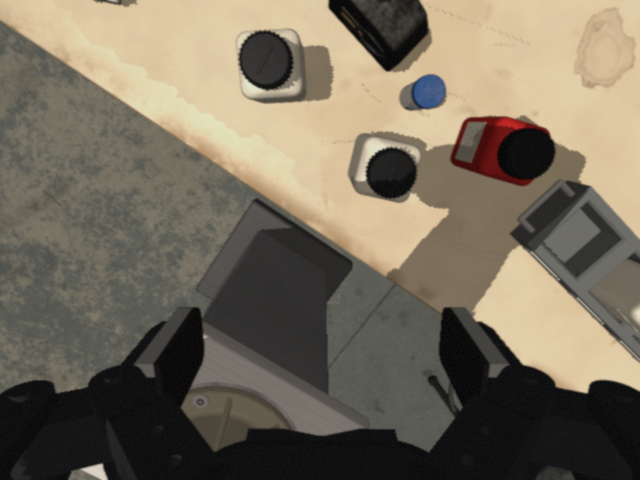

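Bottle a is at (0.473, 0.205), yaw 0.66, and bottle b at (0.4585, 0.065), yaw 0.38. They appear in the wrist view at (266,60) and (390,172), with the red one at (525,153). I fetch b first.

```bash
python3 -c "
from h import *
go(.4585,.0654,.22,3.519)"
```

```text
t=2.03 psi=0.603 j1=0.05 j6=2.59 rows>=23.3 |  [ 2.81  6.09 10.86 -2.92]
```

Emit:
play_rows(
  deltas=[
    [0, 0, 0, -0.12],
    [0, 0, 0, -0.24],
    [0, 0, 0, -0.36],
    [0, 0, 0, -0.48],
    [0, 0, 0, -0.6],
  ],
  hand=8,
)

```text
clock: 2.45
ee_pos: [0.401, 0.0982, 0.3287]
eef_rot: [0.0, 0.824, 0.567, -0.0]
wrist_force: [0.6, -0.0, -0.3]
width: 0.08
finger_force: 0.0
```

Emit:
play_rows(
  deltas=[
    [0, 0, 0, -0.12],
    [0, 0, 0, -0.24],
    [0, 0, 0, -0.36],
    [0, 0, 0, -0.48],
    [0, 0, 0, -0.6],
  ],
)

```text
clock: 2.87
ee_pos: [0.4011, 0.0981, 0.3287]
eef_rot: [0.0, 0.62, 0.785, -0.0]
wrist_force: [-0.2, -0.3, 0.6]
width: 0.0801
finger_force: 0.0
```

Emit:
play_rows(
  deltas=[
    [0, 0, 0, -0.12],
    [0, 0, 0, -0.24],
    [0, 0, 0, -0.36],
    [0, 0, 0, -0.48],
    [0, 0, 0, -0.6],
  ],
)

```text
clock: 3.28
ee_pos: [0.401, 0.0981, 0.3287]
eef_rot: [-0.0, 0.36, 0.933, -0.0]
wrist_force: [0.6, -0.1, 0.3]
width: 0.0805
finger_force: 0.0
```

Emit:
play_rows(
  deltas=[
    [0, 0, 0, -0.12],
    [0, 0, 0, -0.24],
    [0, 0, 0, -0.36],
    [0, 0, 0, -0.48],
    [0, 0, 0, -0.6],
  ],
)

```text
clock: 3.7
ee_pos: [0.401, 0.0981, 0.3287]
eef_rot: [-0.0, 0.068, 0.998, -0.0]
wrist_force: [0.9, -0.4, -0.1]
width: 0.0797
finger_force: 0.0
```

```bash
python3 -c "
from h import *
go(.4585,.0654,.20,-2.764)"
```

```text
t=3.70 psi=3.005 j1=0.05 j6=0.18 rows>=46.2 |  [-6.14 -2.46 12.87  5.77]
```

Emit:
play_rows(
  deltas=[
    [-1.5, -0.6, 3, -0.11],
    [-3, -1.2, 6, -0.22],
    [-4.6, -1.8, 9, -0.33],
    [-6.1, -2.4, 11.5, -0.43],
    [-6.1, -2.4, 12.8, -0.51],
  ],
)

```text
clock: 4.12
ee_pos: [0.4588, 0.0644, 0.1975]
eef_rot: [-0.001, -0.184, 0.983, -0.0]
wrist_force: [-0.2, -0.4, 0.0]
width: 0.0799
finger_force: 0.0
```

```bash
python3 -c "
from h import *
go(.4585,.0654,.053,-2.764)"
```

```text
t=4.12 psi=-2.771 j1=-0.03 j6=-0.40 rows>=3.5 |  [-1.000e-02  1.000e-01  1.445e+01 -1.000e-02]
```

Emit:
play_rows(
  deltas=[
    [0, 0.1, 3.6, 0],
    [0, 0.1, 7.2, 0],
    [0, 0.1, 10.8, 0],
    [0, 0.1, 13.4, 0],
    [0, 0.1, 14.4, 0],
  ],
)

```text
clock: 4.53
ee_pos: [0.4545, 0.0666, 0.0528]
eef_rot: [-0.003, -0.183, 0.983, 0.0]
wrist_force: [0.3, -0.5, -0.0]
width: 0.08
finger_force: 0.0
```

Emit:
play_rows(
  deltas=[
    [0, 0, 0, 0],
    [0, 0, 0, 0],
    [0, 0, 0, 0],
    [0, 0, 0, 0],
    [0, 0, 0, 0],
  ],
  hand=4.5,
  grip_force=40,
)

```text
clock: 4.95
ee_pos: [0.4582, 0.0689, 0.0578]
eef_rot: [0.001, -0.185, 0.983, -0.0]
wrist_force: [-0.5, -0.1, -2.5]
width: 0.0547
finger_force: 46.6
```

Emit:
play_rows(
  deltas=[
    [0, 0, -1.5, 0],
    [0, 0, -4.5, 0],
    [0, 0, -8.5, 0],
    [0, 0, -12.5, 0],
    [0, 0, -16.5, 0],
  ],
)

```text
clock: 5.37
ee_pos: [0.4568, 0.0695, 0.2241]
eef_rot: [0.0, -0.185, 0.983, -0.0]
wrist_force: [1.6, -0.0, -2.7]
width: 0.055
finger_force: 46.7
```

```bash
python3 -c "
from h import *
s=pose()[0];print(s['ee_pos'],s['wrist_force'],s['wrist_torque'],s['width'])
go(.5195,-.1713,.22,-1.703)"
```

```text
[0.45679888 0.06949372 0.22411821] [ 1.61915473 -0.00965934 -2.69992063] [ 0.02855514 -0.09373193 -0.03394177] 0.05501014313201091
t=5.37 psi=-2.769 j1=-0.02 j6=-0.40 rows>=8.5 |  [  2.93 -24.71   0.41  -1.07]
```

Emit:
play_rows(
  deltas=[
    [0.35, -2.9, 0, -0.12],
    [0.7, -5.8, 0, -0.24],
    [1.05, -8.7, 0, -0.36],
    [1.4, -11.6, 0, -0.48],
    [1.7, -14.5, 0, -0.6],
  ],
)

```text
clock: 5.78
ee_pos: [0.4945, -0.073, 0.2227]
eef_rot: [0.001, -0.47, 0.883, -0.001]
wrist_force: [1.0, -0.0, -2.0]
width: 0.0551
finger_force: 46.6
```

```bash
python3 -c "
from h import *
go(.5195,-.1713,.22,-1.703)"
```

```text
t=5.78 psi=-2.163 j1=-0.31 j6=-1.29 rows>=3.7 |  [ 6.76 -7.56  0.27 -0.46]
```

Emit:
play_rows(
  deltas=[
    [1.6, -1.9, 0.1, -0.12],
    [3.3, -3.8, 0.2, -0.24],
    [5, -5.7, 0.2, -0.36],
    [6.8, -7.6, 0.2, -0.46],
    [6.8, -7.6, 0.2, -0.46],
  ],
)

```text
clock: 6.2
ee_pos: [0.5201, -0.1753, 0.2201]
eef_rot: [-0.0, -0.657, 0.754, -0.002]
wrist_force: [1.0, -0.3, -2.1]
width: 0.0549
finger_force: 46.6
```

```bash
python3 - <<'E'
from h import *
p,d,m=grab("wrist"); X=cloud(d,m); q=X.reshape(-1,3); cv2.imwrite("pics/w3.png",p[...,::-1]); np.savez("w3.npz",p=p,d=d,X=X)
print(pose()[1:],pose()[0]["width"])
g=q[(np.hypot(q[:,0]-.5195,q[:,1]+.1713)<.07)&(q[:,2]>.16)&(q[:,2]<.235)]
print(len(g)); 
go(.5195,-.1713,.10,-1.703)
E
```

```text
(array([ 0.51927628, -0.1731464 ,  0.21999745]), np.float64(-1.7122764950170994)) 0.05541924410963771
5683
t=6.25 psi=-1.712 j1=-0.47 j6=-1.90 rows>=2.9 |  [-1.9e-01  0.0e+00  1.2e+01 -1.0e-02]
```

View pics/w3.png

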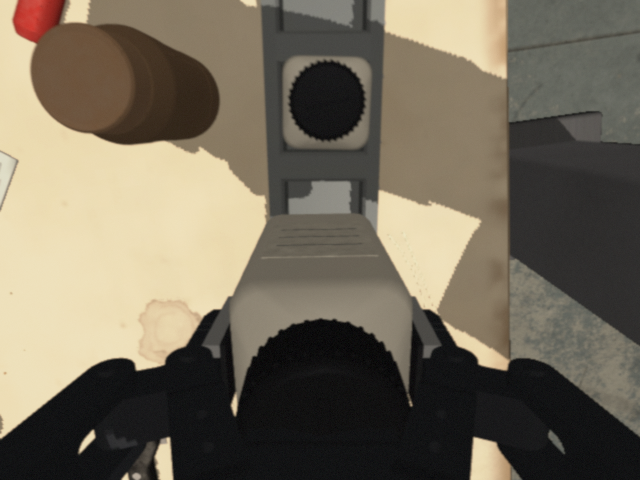

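```bash
python3 - <<'E'
from h import *
X=np.load("w3.npz")["X"]; s,p,a=pose(); print(p,a)
r=X-p; tx=r[...,0]*np.cos(a)+r[...,1]*np.sin(a); ty=r[...,0]*np.sin(a)-r[...,1]*np.cos(a); h=r[...,2]
f=(abs(np.mgrid[:480,:640][1]-320)<40)
k=f&(h<.03)&(h>-.06)&(abs(tx)<.05); print("face tx",np.percentile(tx[k],[5,25,50,75,95]),"h range",h[k].min(),h[k].max())
c=(h>.055)&(h<.085)&(abs(tx)<.05)&(abs(ty)<.03); print("crown",c.sum(),np.percentile(tx[c],[1,99]),np.percentile(ty[c],[1,99]),np.median(h[c]))
k=(h>-.05)&(h<.03)&(abs(tx)<.035)&(abs(ty)<.034); print("ty",np.percentile(ty[k],[1,99]))
E
```

```text
[ 0.51927628 -0.1731464   0.21999745] -1.7122764950170994
face tx [0.03008692 0.03039195 0.03063135 0.03084997 0.0311244 ] h range -0.05552933148366246 0.029998284361714617
crown 27899 [0.0053381  0.02391726] [-0.02874427  0.02873126] 0.06827323903318758
ty [-0.03298722  0.03285857]
```

Emit:
play_rows(
  deltas=[
    [-0.1, 0, 3.5, -0.01],
    [-0.3, 0, 7, -0.01],
    [-0.4, 0, 10.2, -0.01],
    [-0.4, 0, 10.6, -0.01],
    [-0.4, 0, 10.6, -0.01],
  ],
)

```text
clock: 6.67
ee_pos: [0.5173, -0.1653, 0.1123]
eef_rot: [-0.001, -0.66, 0.751, 0.002]
wrist_force: [0.2, -0.4, -2.2]
width: 0.0552
finger_force: 46.6
```

```bash
cat >> h.py <<'E'
def held():
    "bottle face seen by the wrist camera -> bottle centre in world"
    s,p,a=pose(); _,d,m=grab("wrist"); r=cloud(d,m)-p
    tx=r[...,0]*np.cos(a)+r[...,1]*np.sin(a); ty=r[...,0]*np.sin(a)-r[...,1]*np.cos(a); h=r[...,2]
    k=(abs(np.mgrid[:480,:640][1]-320)<40)&(h<.03)&(h>-.03)&(abs(tx)<.05); o=np.median(tx[k])-.028
    c=(h>.055)&(h<.085)&(abs(tx)<.05)&(abs(ty)<.03)
    print("TCP",p,"psi",a,"off",o,"centre",p[:2]+o*np.array([np.cos(a),np.sin(a)]),"base z",np.median(r[...,2][c])+p[2]-.122)
    return o
E
python3 - <<'E'
from h import *
o=held(); s,p,a=pose(); print(s["wrist_force"],s["wrist_torque"])
go(.5195-o*np.cos(-1.703),-.1713-o*np.sin(-1.703),.062,-1.703)
E
```

```text
TCP [ 0.51734611 -0.16527482  0.11234444] psi -1.6990330542519279 off 0.0006546740420635168 centre [ 0.51726239 -0.16592411] base z 0.059213847137579184
[ 0.48213928 -0.33201041 -1.77144945] [ 0.01717309  0.00760631 -0.02291089]
t=6.72 psi=-1.699 j1=-0.46 j6=-1.90 rows>=1.3 |  [ 0.43 -0.11  5.24  0.  ]
```

Emit:
play_rows(
  deltas=[
    [0, 0, 0, 0],
    [0, 0, 0, 0],
    [0, 0, 0, 0],
  ],
)

```text
clock: 6.97
ee_pos: [0.5208, -0.1677, 0.1161]
eef_rot: [0.001, -0.66, 0.751, -0.002]
wrist_force: [0.1, 0.4, -1.5]
width: 0.055
finger_force: 46.6
```

```bash
python3 - <<'E'
from h import *
for i in range(3): o=held()
z=cloud(*grab("wrist")[1:]).reshape(-1,3)
k=(z[:,2]>.037)&(z[:,2]<.05)&(z[:,0]>.42)&(z[:,0]<.6); print(np.percentile(z[k][:,0],[1,99]))
c=z[(z[:,2]>.122)&(z[:,2]<.135)&(np.hypot(z[:,0]-.506,z[:,1]+.258)<.03)]; print("cap c",(c.min(0)+c.max(0))/2,np.ptp(c,0))
E
```

```text
TCP [ 0.52079476 -0.16765213  0.11607247] psi -1.699407886263847 off 0.0006316929496927928 centre [ 0.52071374 -0.16827861] base z 0.06253464147593737
TCP [ 0.52050554 -0.16751898  0.11569287] psi -1.699416626623515 off 0.0006738799840675588 centre [ 0.52041911 -0.16818729] base z 0.062068077664553606
TCP [ 0.52020874 -0.16742912  0.1152805 ] psi -1.6994878801847553 off 0.0006633685190126914 centre [ 0.52012361 -0.168087  ] base z 0.0618925587037184
[0.4619252  0.59748327]
cap c [ 0.50535501 -0.25574485  0.12625494] [0.04397198 0.03871843 0.00823571]
```

Emit:
play_rows(
  deltas=[
    [0.15, 0, 0.4, 0],
    [0.3, 0, 0.8, 0],
    [0.3, 0, 1.6, 0],
    [0.3, 0, 2.4, 0],
    [0.3, 0, 3.2, 0],
  ],
)

```text
clock: 7.58
ee_pos: [0.5186, -0.1699, 0.0806]
eef_rot: [-0.0, -0.66, 0.751, 0.0]
wrist_force: [0.6, -0.4, -2.4]
width: 0.0548
finger_force: 46.7
```

```bash
python3 - <<'E'
from h import *
o=held();s=pose()[0]; print(s["wrist_force"],s["wrist_torque"]);go(.5195-o*np.cos(-1.703),-.1713-o*np.sin(-1.703),.061,-1.703)
E
```

```text
TCP [ 0.51857024 -0.16986804  0.08060202] psi -1.6995575926556066 off 0.0006765131848540454 centre [ 0.51848337 -0.17053895] base z 0.027231854886138412
[ 0.14414161  0.76101429 -3.79270145] [ 0.00474938  0.03322072 -0.01597156]
t=7.63 psi=-1.700 j1=-0.46 j6=-1.91 rows>=0.4 |  [ 0.1  -0.22  1.79  0.  ]
```

Emit:
play_rows(
  deltas=[
    [0.1, -0.1, 0.6, 0],
    [0.1, -0.1, 1.2, 0],
    [0.1, -0.1, 1.7, 0],
    [0.1, -0.1, 2.1, 0],
    [0.1, -0.1, 2.1, 0],
  ],
)

```text
clock: 8.05
ee_pos: [0.5212, -0.1717, 0.062]
eef_rot: [0.001, -0.66, 0.751, -0.001]
wrist_force: [-0.5, 1.2, 4.4]
width: 0.055
finger_force: 43.2
```

Emit:
play_rows(
  deltas=[
    [0, 0, 0, 0],
    [0, 0, 0, 0],
    [0, 0, 0, 0],
  ],
  hand=8,
)

```text
clock: 8.3
ee_pos: [0.5199, -0.1712, 0.0609]
eef_rot: [0.0, -0.66, 0.751, -0.0]
wrist_force: [-0.7, 0.2, -0.2]
width: 0.0797
finger_force: 0.0
```

```bash
python3 - <<'E'
from h import *
o=held();s=pose()[0]; print(s["wrist_force"]);go(.5195,-.1713,.10,-1.703)
E
```

```text
TCP [ 0.51994206 -0.17117173  0.06093672] psi -1.6994106716717317 off 0.0008176042166393484 centre [ 0.51983719 -0.17198259] base z 0.006045116787876947
[ 1.14284992 -0.05823574 -0.52850312]
t=8.35 psi=-1.699 j1=-0.46 j6=-1.91 rows>=0.9 |  [ 0.02  0.03 -3.92  0.  ]
```

Emit:
play_rows(
  deltas=[
    [0, 0, -1.4, 0],
    [0, 0, -2.8, 0],
    [0, 0, -4.1, 0],
    [0, 0, -4.1, 0],
  ],
)

```text
clock: 8.68
ee_pos: [0.5214, -0.1719, 0.1042]
eef_rot: [0.001, -0.66, 0.751, -0.002]
wrist_force: [0.4, 0.0, 0.6]
width: 0.0801
finger_force: 0.0
```

Emit:
play_rows(
  deltas=[
    [0, 0, 0, 0],
    [0, 0, 0, 0],
    [0, 0, 0, 0],
    [0, 0, 0, 0],
    [0, 0, 0, 0],
  ],
  hand=3,
  grip_force=40,
)

```text
clock: 9.1
ee_pos: [0.5208, -0.1713, 0.1021]
eef_rot: [0.001, -0.66, 0.751, -0.001]
wrist_force: [2.0, 0.6, 3.6]
width: 0.0414
finger_force: 41.1
```

Emit:
play_rows(
  deltas=[
    [0, 0, 0, 0.12],
    [0, 0, 0, 0.24],
    [0, 0, 0, 0.36],
    [0, 0, 0, 0.36],
  ],
)

```text
clock: 9.43
ee_pos: [0.52, -0.1709, 0.102]
eef_rot: [0.0, -0.513, 0.858, -0.0]
wrist_force: [0.0, 1.6, 5.8]
width: 0.0412
finger_force: 42.0
```

```bash
python3 - <<'E'
from h import *
s,p,a=pose(); print(p,a,s["wrist_force"],s["wrist_torque"],s["width"],s["qpos"][5],s["joint_efforts"][5])
E
```

```text
[ 0.51998019 -0.17088575  0.10202106] -2.0633728378581253 [0.0413048  1.60182537 5.84661751] [ 0.18282442 -0.05433857 -0.00874585] 0.041168164321309285 -1.5426094405330903 1.0887782648205757
```

Emit:
play_rows(
  deltas=[
    [0, 0, 0, 0.12],
    [0, 0, 0, 0.24],
    [0, 0, 0, 0.36],
  ],
)

```text
clock: 9.68
ee_pos: [0.5203, -0.1707, 0.1022]
eef_rot: [0.0, -0.352, 0.936, -0.0]
wrist_force: [0.9, 2.5, 7.2]
width: 0.0413
finger_force: 42.1
```

```bash
python3 - <<'E'
from h import *
s,p,a=pose(); print(p,a,s["wrist_force"],s["wrist_torque"],s["width"],s["qpos"][5],s["joint_efforts"])
p,d,m=grab("wrist"); cv2.imwrite("pics/w4.png",p[...,::-1])
E
```

```text
[ 0.52032812 -0.17073762  0.10215742] -2.422499372304949 [0.8622741  2.53500539 7.23670618] [ 0.50783076 -0.46970114  0.95554585] 0.04132442384277571 -1.1830412756950437 [ -0.15413602 -42.52392411  25.20845175  -0.39476766   0.18417687
  -0.61411416]
```

View pics/w4.png

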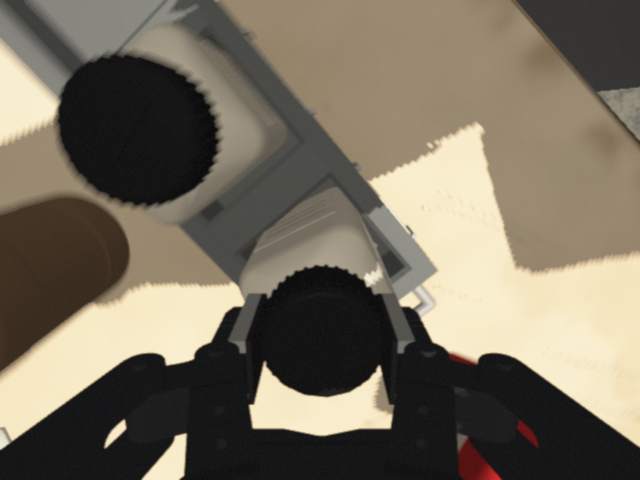

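Cap b is at its stop: the torque rises to about 1 N m, far above the thread drag, and the picture shows the bottle twisted against the well wall. I open and move to cap c.

Emit:
play_rows(
  deltas=[
    [0, 0, 0, 0],
    [0, 0, 0, 0],
    [0, 0, -2, 0],
    [0, 0, -5, 0],
    [0, 0, -5.5, -0.12],
  ],
  hand=8,
)

```text
clock: 10.15
ee_pos: [0.521, -0.1719, 0.16]
eef_rot: [0.001, -0.409, 0.912, -0.002]
wrist_force: [0.1, -0.5, 0.7]
width: 0.0798
finger_force: 0.0
```

```bash
python3 - <<'E'
from h import *
s=pose()[0]; print(s["ee_pos"],s["wrist_force"],s["wrist_torque"])
go(.506,-.2578,.155,-1.703)
E
```

```text
[ 0.52104596 -0.17191231  0.16003733] [ 0.06880989 -0.4591143   0.68822567] [ 0.01805225 -0.0773153   0.02248839]
t=10.15 psi=-2.298 j1=-0.46 j6=-1.31 rows>=4.8 |  [ 7.42 -4.59  0.5  -0.6 ]
```

Emit:
play_rows(
  deltas=[
    [1.5, -0.9, 0, -0.12],
    [3.7, -2.3, 0, -0.24],
    [5.5, -3.5, 0, -0.36],
    [7.4, -4.6, 0, -0.48],
    [7.4, -4.6, 0, -0.6],
  ],
)

```text
clock: 10.57
ee_pos: [0.504, -0.2604, 0.1559]
eef_rot: [-0.001, -0.661, 0.75, -0.0]
wrist_force: [0.6, 0.4, -0.1]
width: 0.0798
finger_force: 0.0
```

Emit:
play_rows(
  deltas=[
    [0, 0, 1, 0],
    [0, 0, 3, 0],
    [0, 0, 5, 0],
    [0, 0, 5.6, 0],
    [0, 0, 5.6, 0],
  ],
)

```text
clock: 10.98
ee_pos: [0.503, -0.2552, 0.0979]
eef_rot: [-0.001, -0.66, 0.752, 0.003]
wrist_force: [-0.5, 0.3, 0.5]
width: 0.0798
finger_force: 0.0
```

```bash
python3 - <<'E'
from h import *
o=held();go(.506,-.2578,.102,-1.703)
E
```

```text
TCP [ 0.50296918 -0.25518005  0.09794121] psi -1.7007790828438232 off -0.007238985569883016 centre [ 0.50390748 -0.24800213] base z 0.056223053276957285
t=11.03 psi=-1.700 j1=-0.61 j6=-2.05 rows>=0.1 |  [ 0.17 -0.23 -0.25  0.  ]
```

Emit:
play_rows(
  deltas=[
    [0.1, -0.1, -0.2, 0],
    [0.1, -0.1, -0.2, 0],
    [0.1, -0.1, -0.2, 0],
    [0.1, -0.1, -0.2, 0],
    [0.1, -0.1, -0.2, 0],
  ],
  hand=3,
)

```text
clock: 11.45
ee_pos: [0.5064, -0.2586, 0.1042]
eef_rot: [0.0, -0.66, 0.751, -0.001]
wrist_force: [-2.0, 0.1, 6.2]
width: 0.0409
finger_force: 40.9
```

Emit:
play_rows(
  deltas=[
    [0, 0, 0, 0.12],
    [0, 0, 0, 0.24],
    [0, 0, 0, 0.36],
    [0, 0, 0, 0.48],
    [0, 0, 0, 0.6],
  ],
)

```text
clock: 11.87
ee_pos: [0.5066, -0.2583, 0.1041]
eef_rot: [0.001, -0.407, 0.913, -0.001]
wrist_force: [-3.7, -3.5, 5.2]
width: 0.0413
finger_force: 43.0
```

```bash
cat >> h.py <<'E'
def tq():
    s,p,a=pose(); print("t %.2f"%s["clock"],p.round(4),"psi %.3f"%a,"F",s["wrist_force"].round(1),"T",s["wrist_torque"].round(3),"w %.4f"%s["width"],"j6 %.2f"%s["qpos"][5])
E
python3 -c "
from h import *
tq()"
```

```text
t 11.87 [ 0.5066 -0.2583  0.1041] psi -2.303 F [-3.7 -3.5  5.2] T [-0.504  0.892  0.942] w 0.0413 j6 -1.45
```

Cap c is tight too (0.94 N m). Next is bottle a.

Emit:
play_rows(
  deltas=[
    [0, 0, 0, 0],
    [0, 0, 0, 0],
    [0, 0, -3, 0],
    [0, 0, -7, 0],
    [0, 0, -11, -0.1],
  ],
  hand=8,
)

```text
clock: 12.28
ee_pos: [0.5046, -0.2573, 0.2126]
eef_rot: [-0.001, -0.455, 0.89, 0.002]
wrist_force: [0.1, -0.4, 0.1]
width: 0.0802
finger_force: 0.0
```

```bash
python3 -c "
from h import *
tq();go(.4729,.2052,.22,-.910)"
```

```text
t 12.28 [ 0.5046 -0.2573  0.2126] psi -2.196 F [ 0.1 -0.4  0.1] T [-0.058 -0.07  -0.027] w 0.0802 j6 -1.56
t=12.28 psi=-2.196 j1=-0.61 j6=-1.56 rows>=11.1 |  [-35.65  29.63  -0.74  -1.29]
```

Emit:
play_rows(
  deltas=[
    [-3, 2.5, -0.2, -0.12],
    [-6, 5, -0.4, -0.24],
    [-9, 7.5, -0.7, -0.36],
    [-12, 10, -0.7, -0.48],
    [-15, 12.5, -0.7, -0.6],
  ],
)

```text
clock: 12.7
ee_pos: [0.4924, -0.0617, 0.22]
eef_rot: [0.0, -0.7, 0.714, -0.0]
wrist_force: [0.7, -0.1, 0.3]
width: 0.0799
finger_force: 0.0
```

```bash
python3 -c "
from h import *
go(.4729,.2052,.22,-.910)"
```

```text
t=12.70 psi=-1.591 j1=-0.29 j6=-1.84 rows>=6.4 |  [-26.65   2.5   -0.    -0.68]
```

Emit:
play_rows(
  deltas=[
    [-3.8, 0.4, 0, -0.12],
    [-7.6, 0.7, 0, -0.24],
    [-11.4, 1.1, 0, -0.36],
    [-15.2, 1.4, 0, -0.48],
    [-19, 1.8, 0, -0.6],
  ],
)

```text
clock: 13.12
ee_pos: [0.4798, 0.129, 0.2197]
eef_rot: [-0.0, 0.88, -0.475, 0.0]
wrist_force: [1.5, 0.5, 0.6]
width: 0.08
finger_force: 0.0
```

```bash
python3 -c "
from h import *
go(.4729,.2052,.22,-.910)"
```

```text
t=13.12 psi=-0.991 j1=0.10 j6=-2.05 rows>=1.8 |  [-6.75 -3.6  -0.03 -0.08]
```

Emit:
play_rows(
  deltas=[
    [-2.5, -1.3, 0, -0.04],
    [-5, -2.6, 0, -0.08],
    [-6.7, -3.6, 0, -0.08],
    [-6.7, -3.6, 0, -0.08],
    [-6.7, -3.6, 0, -0.08],
  ],
)

```text
clock: 13.53
ee_pos: [0.4739, 0.2039, 0.2195]
eef_rot: [0.0, 0.897, -0.442, -0.0]
wrist_force: [0.5, -0.4, 0.3]
width: 0.08
finger_force: 0.0
```

Emit:
play_rows(
  deltas=[
    [0, 0, 0, 0],
    [0, 0, 0, 0],
  ],
)

```text
clock: 13.7
ee_pos: [0.4743, 0.2021, 0.2197]
eef_rot: [0.0, 0.896, -0.444, -0.0]
wrist_force: [0.4, -0.5, -0.7]
width: 0.08
finger_force: 0.0
```

```bash
python3 -c "
from h import *
go(.4729,.2052,.053,-.910)
q=cloud(*grab('wrist')[1:]).reshape(-1,3); c=q[(q[:,2]>.115)&(q[:,2]<.13)&(np.hypot(q[:,0]-.473,q[:,1]-.205)<.035)]; print(len(c),(c.min(0)+c.max(0))/2,np.ptp(c,0))
b=q[(np.hypot(q[:,0]-.473,q[:,1]-.205)<.048)&(q[:,2]>.02)&(q[:,2]<.095)]
print(cv2.minAreaRect((b[:,:2]*1000).astype(np.float32)))"
```

```text
t=13.70 psi=-0.920 j1=0.25 j6=-1.97 rows>=4.0 |  [-3.300e-01 -7.000e-02  1.667e+01 -1.000e-02]
3525 [0.47234994 0.20530318 0.1197341 ] [0.04402015 0.04411234 0.00945929]
((473.07647705078125, 204.55740356445312), (56.117191314697266, 55.39544677734375), 38.301910400390625)
```

Emit:
play_rows(
  deltas=[
    [-0.2, -0.1, 4, -0.01],
    [-0.3, -0.1, 8, -0.01],
    [-0.3, -0.1, 12, -0.01],
    [-0.3, -0.1, 15, -0.01],
    [-0.3, -0.1, 16.6, -0.01],
  ],
)

```text
clock: 14.17
ee_pos: [0.4708, 0.2042, 0.05]
eef_rot: [0.002, 0.898, -0.44, -0.002]
wrist_force: [-0.1, -0.4, 0.3]
width: 0.0799
finger_force: 0.0
```

Emit:
play_rows(
  deltas=[
    [0, 0, 0, 0],
    [0, 0, 0, 0],
    [0, 0, 0, 0],
    [0, 0, 0, 0],
    [0, 0, 0, 0],
  ],
  hand=4.5,
  grip_force=40,
)

```text
clock: 14.58
ee_pos: [0.4734, 0.2057, 0.0542]
eef_rot: [-0.0, 0.898, -0.439, 0.0]
wrist_force: [-0.1, -0.1, -1.5]
width: 0.0553
finger_force: 43.1
```

Emit:
play_rows(
  deltas=[
    [0, 0, -1.5, 0],
    [0, 0, -4.5, 0],
    [0, 0, -8.5, 0],
    [0, 0, -12.5, 0],
    [0, 0, -16.5, 0],
  ],
)

```text
clock: 15.0
ee_pos: [0.4725, 0.2058, 0.2206]
eef_rot: [0.0, 0.898, -0.439, -0.0]
wrist_force: [1.4, -0.1, -2.3]
width: 0.0556
finger_force: 43.5
```

```bash
python3 -c "
from h import *
tq();go(.4969,-.3419,.22,-1.703)"
```

```text
t 15.00 [0.4725 0.2058 0.2206] psi -0.909 F [ 1.4 -0.1 -2.3] T [ 0.058 -0.098  0.017] w 0.0556 j6 -1.98
t=15.00 psi=-0.909 j1=0.25 j6=-1.98 rows>=13.1 |  [44.72 31.72  0.06  0.79]
```

Emit:
play_rows(
  deltas=[
    [2.6, 1.9, 0, 0.06],
    [5.8, 4.1, 0, 0.12],
    [9.1, 6.4, 0, 0.2],
    [12.3, 8.7, 0, 0.28],
    [15.6, 11, 0, 0.35],
  ],
)

```text
clock: 15.42
ee_pos: [0.4818, 0.0139, 0.2193]
eef_rot: [-0.0, 0.807, -0.59, 0.0]
wrist_force: [0.7, -1.1, -2.8]
width: 0.055
finger_force: 43.6
```

```bash
python3 -c "
from h import *
go(.4969,-.3419,.22,-1.703)"
```

```text
t=15.42 psi=-1.262 j1=-0.14 j6=-2.02 rows>=8.5 |  [34.36  9.37 -0.07  0.44]
```

Emit:
play_rows(
  deltas=[
    [4, 1.1, 0, 0.05],
    [8, 2.2, 0, 0.1],
    [12, 3.3, 0, 0.15],
    [16, 4.4, 0, 0.2],
    [20, 5.5, 0, 0.25],
  ],
)

```text
clock: 15.83
ee_pos: [0.4907, -0.1939, 0.2193]
eef_rot: [-0.0, 0.728, -0.686, 0.0]
wrist_force: [0.4, -0.2, -3.0]
width: 0.0551
finger_force: 43.6
```

```bash
python3 -c "
from h import *
go(.4969,-.3419,.22,-1.703)"
```

```text
t=15.83 psi=-1.512 j1=-0.53 j6=-2.16 rows>=3.6 |  [14.81  0.25 -0.07  0.19]
```

Emit:
play_rows(
  deltas=[
    [4, 0.1, 0, 0.06],
    [8, 0.2, 0, 0.12],
    [12, 0.2, 0, 0.19],
    [14.8, 0.2, 0, 0.19],
    [14.8, 0.2, 0, 0.19],
  ],
)

```text
clock: 16.25
ee_pos: [0.498, -0.3458, 0.2182]
eef_rot: [-0.001, -0.658, 0.753, -0.001]
wrist_force: [0.7, 0.7, -2.1]
width: 0.0551
finger_force: 43.5
```

Emit:
play_rows(
  deltas=[
    [0, 0, 3, 0],
    [0, 0, 6, 0],
    [0, 0, 9, 0],
    [0, 0, 10.5, 0],
    [0, 0, 10.5, 0],
  ],
)

```text
clock: 16.67
ee_pos: [0.4956, -0.337, 0.1095]
eef_rot: [-0.0, -0.66, 0.751, 0.004]
wrist_force: [-0.8, 1.1, -2.8]
width: 0.055
finger_force: 43.5
```

Emit:
play_rows(
  deltas=[
    [0, 0, 0, 0],
    [0, 0, 0, 0],
    [0, 0, 0, 0],
    [0, 0, 0, 0],
  ],
)

```text
clock: 17.0
ee_pos: [0.4993, -0.3404, 0.1158]
eef_rot: [0.0, -0.66, 0.751, -0.002]
wrist_force: [0.4, 0.5, -2.4]
width: 0.0549
finger_force: 43.5
```

```bash
python3 - <<'E'
from h import *
tq(); o=held();go(.4969-o*np.cos(-1.703),-.3419-o*np.sin(-1.703),.062,-1.703)
E
```

```text
t 17.00 [ 0.4993 -0.3404  0.1158] psi -1.699 F [ 0.4  0.5 -2.4] T [-0.047  0.031 -0.044] w 0.0549 j6 -2.17
TCP [ 0.49930968 -0.3404389   0.11582284] psi -1.6991730391708924 off 0.0001729722218850628 centre [ 0.49928753 -0.34061045] base z 0.06345397229664057
t=17.05 psi=-1.699 j1=-0.73 j6=-2.17 rows>=1.3 |  [0.16 0.2  5.36 0.  ]
```

Emit:
play_rows(
  deltas=[
    [0.1, 0.1, 0.6, 0],
    [0.1, 0.1, 1.2, 0],
    [0.1, 0.1, 1.9, 0],
    [0.1, 0.1, 2.6, 0],
    [0.1, 0.1, 3.4, 0],
  ],
)

```text
clock: 17.47
ee_pos: [0.497, -0.3404, 0.0789]
eef_rot: [-0.0, -0.66, 0.751, 0.0]
wrist_force: [-0.6, 0.8, -2.4]
width: 0.0554
finger_force: 43.6
```

```bash
python3 - <<'E'
from h import *
tq(); o=held();go(.4969-o*np.cos(-1.703),-.3419-o*np.sin(-1.703),.060,-1.703)
E
```

```text
t 17.47 [ 0.497  -0.3404  0.0789] psi -1.699 F [-0.6  0.8 -2.4] T [-0.073 -0.023 -0.015] w 0.0554 j6 -2.18
TCP [ 0.49697527 -0.34043832  0.07886072] psi -1.6994646185397624 off 0.00015238088578472392 centre [ 0.49695572 -0.34058944] base z 0.026488275355484064
t=17.52 psi=-1.699 j1=-0.73 j6=-2.18 rows>=0.4 |  [ 0.19 -0.1   1.7   0.  ]
```

Base z is 0.026, so it is inside the well with no contact. I lower it, release it, and grip the cap.

Emit:
play_rows(
  deltas=[
    [0.1, 0, 0.5, 0],
    [0.1, 0, 1.1, 0],
    [0.1, 0, 1.7, 0],
    [0.1, 0, 2.1, 0],
    [0.1, 0, 2.1, 0],
  ],
)

```text
clock: 17.93
ee_pos: [0.4973, -0.3417, 0.0595]
eef_rot: [-0.0, -0.66, 0.751, -0.0]
wrist_force: [-0.5, 0.2, 3.5]
width: 0.0551
finger_force: 43.8
```

Emit:
play_rows(
  deltas=[
    [0, 0, 0, 0],
    [0, 0, 0, 0],
    [0, 0, 0, 0],
  ],
  hand=8,
)

```text
clock: 18.18
ee_pos: [0.4973, -0.3418, 0.0591]
eef_rot: [0.0, -0.66, 0.751, -0.0]
wrist_force: [-0.6, -0.0, 0.6]
width: 0.0802
finger_force: 0.0
```

```bash
python3 - <<'E'
from h import *
tq(); o=held();go(.4969,-.3419,.104,-1.703)
E
```

```text
t 18.18 [ 0.4973 -0.3418  0.0591] psi -1.699 F [-0.6 -0.   0.6] T [-0.01  -0.023 -0.01 ] w 0.0802 j6 -2.18
TCP [ 0.49733565 -0.34182611  0.05907126] psi -1.6993816752139772 off 0.00047540883708590415 centre [ 0.49727469 -0.34229759] base z 0.0066408460867142804
t=18.23 psi=-1.699 j1=-0.74 j6=-2.18 rows>=1.1 |  [ 0.01  0.04 -4.5   0.  ]
```

Emit:
play_rows(
  deltas=[
    [0, 0, -1.5, 0],
    [0, 0, -3, 0],
    [0, 0, -4.4, 0],
    [0, 0, -4.4, 0],
    [0, 0, -4.4, 0],
  ],
)

```text
clock: 18.65
ee_pos: [0.4977, -0.3422, 0.1035]
eef_rot: [0.0, -0.66, 0.751, -0.001]
wrist_force: [0.1, -1.0, -0.0]
width: 0.08
finger_force: 0.0
```

Emit:
play_rows(
  deltas=[
    [0, 0, 0, 0],
    [0, 0, 0, 0],
    [0, 0, 0, 0],
    [0, 0, 0, 0],
    [0, 0, 0, 0],
  ],
  hand=3,
  grip_force=40,
)

```text
clock: 19.07
ee_pos: [0.4969, -0.3412, 0.1022]
eef_rot: [0.0, -0.66, 0.751, 0.0]
wrist_force: [1.0, -0.1, -0.7]
width: 0.0413
finger_force: 39.6
```

Emit:
play_rows(
  deltas=[
    [0, 0, 0.01, 0.12],
    [0, 0, 0.02, 0.24],
    [0, 0, 0.03, 0.36],
    [0, 0, 0.04, 0.48],
    [0, 0, 0.05, 0.6],
  ],
)

```text
clock: 19.48
ee_pos: [0.4961, -0.3414, 0.1021]
eef_rot: [-0.001, -0.406, 0.914, 0.001]
wrist_force: [-2.7, -0.9, 1.5]
width: 0.0412
finger_force: 43.8
```

```bash
python3 -c "
from h import *
tq()"
```

```text
t 19.48 [ 0.4961 -0.3414  0.1021] psi -2.305 F [-2.7 -0.9  1.5] T [0.262 0.642 0.288] w 0.0412 j6 -1.57
```

Torque is 0.29 N m and not clearly saturated, so I keep turning.

Emit:
play_rows(
  deltas=[
    [0, 0, 0.01, 0.12],
    [0, 0, 0.02, 0.24],
    [0, 0, 0.03, 0.36],
    [0, 0, 0.04, 0.48],
    [0, 0, 0.05, 0.6],
  ],
)

```text
clock: 19.9
ee_pos: [0.4968, -0.3411, 0.102]
eef_rot: [-0.0, -0.118, 0.993, 0.0]
wrist_force: [-0.4, 0.5, 4.0]
width: 0.0412
finger_force: 48.8
```

```bash
python3 -c "
from h import *
tq()"
```

```text
t 19.90 [ 0.4968 -0.3411  0.102 ] psi -2.904 F [-0.4  0.5  4. ] T [0.577 0.286 0.479] w 0.0412 j6 -0.97
```

Emit:
play_rows(
  deltas=[
    [0, 0, 0.01, 0.12],
    [0, 0, 0.02, 0.24],
    [0, 0, 0.03, 0.36],
    [0, 0, 0.04, 0.48],
    [0, 0, 0.05, 0.6],
  ],
)

```text
clock: 20.32
ee_pos: [0.4978, -0.3415, 0.1026]
eef_rot: [0.001, 0.179, 0.984, -0.0]
wrist_force: [-1.8, 2.1, 8.1]
width: 0.0413
finger_force: 48.8
```

```bash
python3 -c "
from h import *
tq()"
```

```text
t 20.32 [ 0.4978 -0.3415  0.1026] psi 2.781 F [-1.8  2.1  8.1] T [0.419 0.376 1.121] w 0.0413 j6 -0.37
```

Emit:
play_rows(
  deltas=[
    [0, 0, 0, 0.12],
    [0, 0, 0, 0.24],
    [0, 0, 0, 0.36],
    [0, 0, 0, 0.48],
    [0, 0, 0, 0.6],
  ],
)

```text
clock: 20.73
ee_pos: [0.4976, -0.3416, 0.1025]
eef_rot: [0.001, 0.462, 0.887, -0.0]
wrist_force: [-0.9, 1.2, 5.7]
width: 0.0408
finger_force: 40.9
```

```bash
python3 -c "
from h import *
tq()"
```

```text
t 20.73 [ 0.4976 -0.3416  0.1025] psi 2.180 F [-0.9  1.2  5.7] T [0.311 0.225 0.952] w 0.0408 j6 0.23
```

Emit:
play_rows(
  deltas=[
    [0, 0, 0, 0.12],
    [0, 0, 0, 0.24],
    [0, 0, 0, 0.36],
    [0, 0, 0, 0.36],
    [0, 0, 0, 0.36],
  ],
)

```text
clock: 21.15
ee_pos: [0.4977, -0.3431, 0.1026]
eef_rot: [0.002, 0.612, 0.791, -0.001]
wrist_force: [-0.8, -3.4, 5.1]
width: 0.0411
finger_force: 41.9
```

```bash
python3 -c "
from h import *
tq()"
```

```text
t 21.15 [ 0.4977 -0.3431  0.1026] psi 1.824 F [-0.8 -3.4  5.1] T [-0.471  0.188  0.28 ] w 0.0411 j6 0.58
```

Emit:
play_rows(
  deltas=[
    [0, 0, 0, 0],
    [0, 0, 0, 0],
    [0, 0, -3, 0],
    [0, 0, -7, 0],
    [0, 0, -11, 0],
  ],
  hand=8,
)

```text
clock: 21.57
ee_pos: [0.4959, -0.3404, 0.2107]
eef_rot: [-0.002, 0.612, 0.791, 0.0]
wrist_force: [0.5, -1.1, 0.3]
width: 0.08
finger_force: 0.0
```

```bash
python3 -c "
from h import *
tq();go(.43,-.26,.33,.8)"
```

```text
t 21.57 [ 0.4959 -0.3404  0.2107] psi 1.824 F [ 0.5 -1.1  0.3] T [-0.012 -0.058  0.017] w 0.0800 j6 0.58
t=21.57 psi=1.824 j1=-0.74 j6=0.58 rows>=8.2 |  [  9.43  -4.37 -11.93   1.02]
```

Emit:
play_rows(
  deltas=[
    [1.9, -0.9, -2.4, 0.12],
    [3.8, -1.8, -4.8, 0.24],
    [5.7, -2.7, -7.2, 0.36],
    [7.6, -3.6, -9.6, 0.48],
    [9.4, -4.4, -11.9, 0.6],
  ],
)

```text
clock: 21.98
ee_pos: [0.4299, -0.2604, 0.3312]
eef_rot: [-0.0, 0.82, 0.572, -0.0]
wrist_force: [0.2, -0.0, 0.6]
width: 0.0797
finger_force: 0.0
```

Emit:
play_rows(
  deltas=[
    [0, 0, 0, 0.12],
    [0, 0, 0, 0.24],
    [0, 0, 0, 0.36],
    [0, 0, 0, 0.42],
    [0, 0, 0, 0.42],
  ],
)

```text
clock: 22.4
ee_pos: [0.4307, -0.2612, 0.33]
eef_rot: [-0.0, 0.921, 0.391, -0.0]
wrist_force: [0.1, -0.7, -0.0]
width: 0.0797
finger_force: 0.0
```

Emit:
play_rows(
  deltas=[
    [0, 0, 0, 0],
    [0, 0, 0, 0],
    [0, 0, 0, 0],
    [0, 0, 0, 0],
  ],
)

```text
clock: 22.73
ee_pos: [0.4309, -0.2616, 0.3302]
eef_rot: [-0.0, 0.92, 0.392, -0.0]
wrist_force: [0.2, -0.7, -0.8]
width: 0.0798
finger_force: 0.0
```

```bash
python3 - <<'E'
from h import *
p,d,m=grab("wrist"); cv2.imwrite("pics/w5.png",p[...,::-1]); X=cloud(d,m);q=X.reshape(-1,3); np.savez("w5.npz",X=X)
P=[]
for n,c in dict(b=(.5195,-.1713),c=(.506,-.2582),a=(.4969,-.3419)).items():
    r=np.hypot(q[:,0]-c[0],q[:,1]-c[1])
    k=q[(r<.03)&(q[:,2]>.11)]; t=k[k[:,2]>np.median(k[:,2])-.003]; ce=(t.min(0)+t.max(0))/2
    t=q[(np.hypot(*(q[:,:2]-ce[:2]).T)<.015)&(q[:,2]>.11)]
    s=[]
    for ang in np.arange(0,6.3,.1):
        pass
    b=q[(np.hypot(*(q[:,:2]-ce[:2]).T)<.048)&(q[:,2]>.06)&(q[:,2]<.095)]
    print(n,ce[:2],len(t),"crown z %.5f sd %.5f"%(t[:,2].mean(),t[:,2].std()),"body",cv2.minAreaRect((b[:,:2]*1000).astype(np.float32)))
k=(q[:,2]>.04)&(q[:,2]<.048)&(q[:,0]>.45)&(q[:,0]<.56)&(q[:,1]>-.40)&(q[:,1]<-.12)
A=np.c_[q[k][:,:2],np.ones(k.sum())]; co=np.linalg.lstsq(A,q[k][:,2],rcond=None)[0]; print("rack plane",[co@[x,y,1] for x,y in((.5195,-.1713),(.506,-.258),(.4969,-.342))])
E
```

```text
b [ 0.51936753 -0.17137017] 1254 crown z 0.12759 sd 0.00084 body ((519.5146484375, -171.51084899902344), (56.477840423583984, 56.14780807495117), 69.01971435546875)
c [ 0.5083281 -0.2567205] 1040 crown z 0.12745 sd 0.00079 body ((508.0875244140625, -256.60748291015625), (56.357696533203125, 56.52064514160156), 69.44287872314453)
a [ 0.49660862 -0.34110827] 874 crown z 0.12730 sd 0.00078 body ((497.255126953125, -340.4898681640625), (55.16746139526367, 55.79717254638672), 69.1358413696289)
rack plane [np.float64(0.04378410832854668), np.float64(0.04364524038396887), np.float64(0.04352394227086946)]
```

View pics/w5.png

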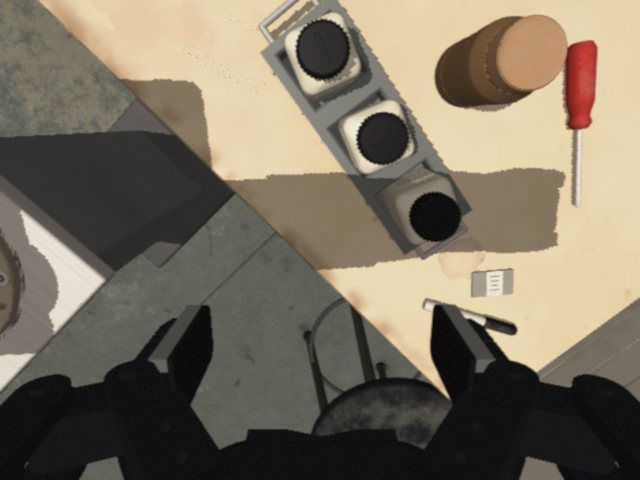

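All three bottles stand in the wells, seen at (322,50), (384,138) and (436,215). Their crowns lie at equal height above the rack, within 0.03 mm or about 0.04 rad, all home and let go.

```bash
python3 -c "
from h import *
print(order.job_done())"
```

```text
the job is handed in; nothing more can be done
None
```

The job is handed in at about 23 s: all three bottles stand upright in the rack, one per well, and all three caps are screwed home; bottle a's was clearly loose, and the final height check puts the three within about 0.04 rad of each other.

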